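Slide a culture dish under the hold-down flap of a colony counter

TASK

Load the dish lying in the channel of the colony counter: with one fingertip press the long bar down to hold the spring-closed hold-down flap open, and while you hold it, push the dish along the channel with the other fingertip, under the flap and fully home against the end stop. Then let go, so that the flap closes onto the dish and keeps it there. Only press and push: do not lift or tip the dish, and leave the other things where they are.

Things in the scene. Friction and masses are not known exactly. Their poses are not given: they have to be found in the camera images.
- counter: Colony counter: low white box 280 x 180 mm whose flat top (stage) is 40 mm above the table; stands turned up to 15 degrees. Axes: +x = loading direction, from the open front end of the channel (robot's side) to the end stop; +y = left, to the flap. Origin at table height on the channel's centre line, 40 mm before the seat; the stage runs from x -130 to +150, y -120 to +60 mm.
- seat (a point): Centre of the loaded dish's place, on the stage surface, axes as the counter's. The channel, 95 mm wide between fences 10 mm high and 4 mm thick, runs from 167 mm before this point; the end stop, 12 mm high, stands 45 mm past it, so a dish pushed home is centred here. Console 30 mm high from 64 mm past it; behind the right rear corner a magnifier up to 190 mm above the table.
- dish_center (a point): Centre, half-way up, of the dish to load: a round clear culture dish with straw-coloured agar, 90 mm across, 15 mm high, some 60 g. It lies flat on the stage in the channel, centred 80 to 112 mm before the seat. Other such dishes stand on the table, outside the counter.
- press_bar (a point): Middle of the top of the press bar: ribbed plate 160 mm long (counter's x), 34 mm wide, one piece with the flap, hanging outside the stage's left side. Shut: 73 mm before the seat, 86 mm to its left, 23 mm above the stage, sloping 16 deg up to the outside; pressed down: 82 mm left, 6 mm above the stage, sloping 16 deg down. Press it anywhere; a fingertip can slide along it.
- jaw_edge (a point): Middle of the jaw's free edge, underside. The jaw is the flap's other half: an aluminium plate 70 mm long (counter's x), from the shaft over the left rim of a loaded dish, edge 32 mm left of the seat, ends 35 mm before and past it. Shut, the edge is 8 mm above the stage and blocks the dish; open, about 21 mm.
- flap (a joint): Flap angle about its 8 mm shaft (along the counter's x, 54 mm left of the seat, 22 mm above the stage; bearing blocks 28 mm high at its ends, 158 mm before and 48 mm past the seat). 0 = shut, 0.55 = bar fully down; the dish passes above about 0.3; resting on the loaded dish it reads about 0.26. A spring shuts it: some 3 N on the bar to start, 6 N for full travel.
- vial: Bystander: small sample vial with white cap, 26 mm across, 48 mm high, standing on the stage right of the channel. Origin at its underside.
- tally: Bystander: round steel tally counter, 42 mm across, 29 mm high with its button, on the stage right of the channel. Origin at its underside.
- plate_a: Bystander: culture dish on the table to the left, under plate_b. Origin at its underside.
- plate_b: Bystander: culture dish stacked on plate_a.
- plate_c: Bystander: single culture dish on the table to the left.
- marker: Bystander: marker pen, 140 mm, lying on the table to the left.
- spectacles: Bystander: black-rimmed spectacles on the table to the right.
- loop_pot: Bystander: white ceramic pot, 64 mm across, 70 mm high, on the table to the right.
Not all that is in view belongs to the job. Leave any blue, purple or turquoise look-alike of the part that bears dish_center alone.

How it is judged:
By the outcome, as a careful person would: the job done as asked, in the order asked, and still so for the second after the job is handed in, with the robot touching nothing.
It also fails if it takes over 35 s, if anything falls off the work surface, if the arm or the gripper's body presses on something with over 40 N, if the wrist force passes 120 N, or if a joint passes its speed limit or range.

ROBOT

A 6-joint arm with a two-finger parallel gripper is mounted at the origin on the work surface. World frame = base frame: x ahead of the robot, y to its left, z up, the work surface at z = 0. Lengths are in m, angles in degrees, forces in N, time in s.
With the tool pointing down it reaches from about 0.325 to 0.875 m from the base axis. Payload 4.4 kg.
Tool frame: the origin (TCP) lies at the very end of the fingers, on their centre line; the grasp point (between the pads) lies 19 mm behind it; z points along the fingers, y is the line along which they close (so a half turn about z gives the same grasp; the last joint's range is limited). The gripper opens to 85 mm and grips with 20 to 120 N. Pads are 22 mm wide; open, the fingers measure 114 mm over their backs; the gripper's body (76 mm by 85 mm) begins 54 mm behind the grasp point. The pads swing forward as they close: fully open they stand 13 mm farther back than shut.
Start: joints at [68.612, 11.837, 88.321, -0, 79.842, -8.623], TCP at [0.127, 0.561, 0.231] pointing down, gripper open.
Joint ranges: [-156.59, 156.59], [-49.26, 127.26], [12.9, 141.05], [-63.56, 243.56], [4.71, 150.69], [-161.64, 161.64]. Speed limits (degrees/s): [159.86, 159.86, 180, 180, 180, 180].

INTERFACE

Orientations are given as [roll, pitch, yaw] about the fixed x, y, z axes, in that order (R = Rz(yaw) Ry(pitch) Rx(roll)).
In Python, from plant import manip gives the robot as it stands. The module is installed in compiled form; this text tells all that it offers.
- The arm moves only by the shell command python3 -m jog 'ROWS' [FORCE]. ROWS is JSON, a list of rows, each a list of 3 entries, a list of its own where there are three numbers: the finger opening in cm, from 0 to 8.54, then the shift along the tool's x, y, z in cm, then the turn, a rotation vector about the tool's x, y, z in rad. A call has 1 to 20 rows; each row shifts and turns the commanded pose from where the row before left it, along the tool's axes as they then stand; what a row does not reach is not made up. A row lasts 1/10 s, in which the tool goes at most 50 mm and 8.59 degrees, less where a joint would pass 70% of its speed; a pose out of reach is approached as far as the arm can. A call is refused whole if a number of a shift passes 5 or a number of a turn 0.15, either way. A call with a gripper value outside its range is refused whole. The fingers move at their own pace and stop on an object; FORCE is the grip in N (left out, the last holds). Time passes only in rows, so rows that do not move let the fingers close. It gives the time, the measured TCP pose, the force, the opening and the grip force at its end, in the units of the state.
- manip.observe(): the state, without advancing time (a new reading comes with each control period).
- manip.read_camera(name): name is "side" or "top"; returns the picture (400x640x3 uint8, red, green, blue); there is no depth.
- manip.calibration(name): a dict with "mtx" (3x3 intrinsics, pixels), "world_from_camera" (4x4, takes a point from camera to world coordinates). Camera axes: x right, y down, z forward; pixel columns grow to the right and rows downward; lengths in m; the calibration is good to about 2 mm. A picture is of the moment at which its call begins. calibration takes no time and is no camera call.
- manip.job_done(): hands the job in; it is judged then, once.
The state is a dict: "clock": time; "joint_pos": joint angles; "joint_velocities": joint speeds; "effort": joint torques, N m; "ee_pos": TCP position; "ee_rot": TCP orientation; "contact_force": force on the tool from outside, world axes, zero at the start; "wrist_torque": the same for the moment, N m; "gripper_width": finger opening in m; "gripper_force": force on a finger pad.
Only numpy, scipy, OpenCV 4.12 (cv2) and the standard library are available. Lean on these libraries where they do the work, as an engineer would, in place of code of your own. Each camera call takes 0.05 s, during which the arm holds its last target. There are 200 camera calls.

## Working session

There is one attempt and no reset: what is moved stays moved. The work goes in short steps, Python scripts to look and compute and a shell command to move; the robot and the scene stay as the last step left them, time stands still between calls to the robot, and variables do not carry over. Pictures are saved under pics/ and viewed, at most 10 in all, crops included, and the job is handed in when it is done.

```bash
mkdir -p pics; python3 - <<'E'
from plant import manip
import cv2
for n in("top","side"):
    im=manip.read_camera(n); cv2.imwrite(f"pics/{n}0.png",im[:,:,::-1])
    c=manip.calibration(n); print(n,c["mtx"].round(1).tolist(),c["world_from_camera"].round(4).tolist())
s=manip.observe(); print(s["clock"],s["ee_pos"],s["ee_rot"],s["gripper_width"])
E
```

```text
top [[388.9, 0.0, 328.0], [0.0, 388.9, 200.5], [0.0, 0.0, 1.0]] [[0.023, -0.9973, 0.07, 0.4573], [-0.9997, -0.0234, -0.0045, -0.0392], [0.0061, -0.0699, -0.9975, 1.0953], [0.0, 0.0, 0.0, 1.0]]
side [[377.1, 0.0, 315.8], [0.0, 377.1, 194.8], [0.0, 0.0, 1.0]] [[-0.8953, -0.3083, 0.3215, 0.2067], [-0.4454, 0.6113, -0.6541, 0.6137], [0.0051, -0.7289, -0.6846, 0.7818], [0.0, 0.0, 0.0, 1.0]]
0.1 [0.12680454 0.56014767 0.23022004] [-1.79882794e+02 -1.99523724e-02  1.67233755e+02] 0.0854404529309807
```

View pics/top0.png

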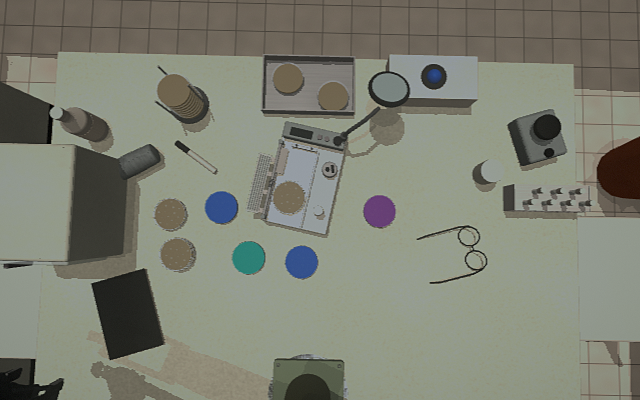

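View pics/side0.png

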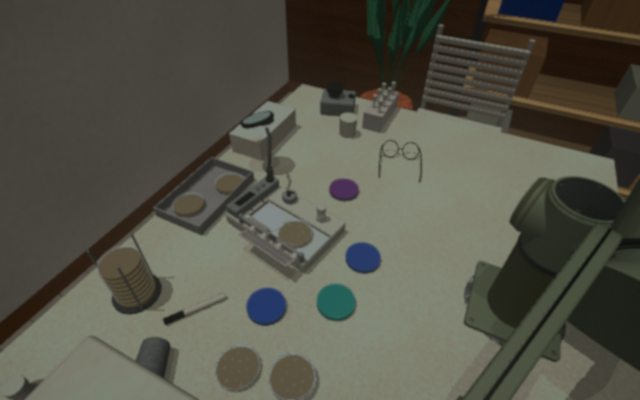

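Top: the counter is centred near (300,185), with the straw dish in its channel at (289,197). The bar is at (259,185). Look-alikes are blue (221,208) and (301,262), teal (249,257), purple (379,211), tray dishes (288,78) and (333,96), plates (170,214) and (178,254), and the stack (175,90). I choose the one on the stage at (289,197) and check it in a close crop.

```bash
python3 - <<'E'
import cv2,numpy as np
a=cv2.imread("pics/top0.png")[115:245,235:355]; b=cv2.imread("pics/side0.png")[160:280,220:355]
a=cv2.resize(a,None,fx=4,fy=4,interpolation=cv2.INTER_CUBIC)[:480]; 
b=cv2.resize(b,(400,356),interpolation=cv2.INTER_CUBIC)
c=np.zeros((520,800,3),np.uint8); a=cv2.resize(cv2.imread("pics/top0.png")[115:245,240:340],(400,520),interpolation=cv2.INTER_CUBIC)
c[:,:400]=a; c[:356,400:]=b
cv2.imwrite("pics/crop0.png",cv2.convertScaleAbs(c,alpha=1.4))
E
```

```text
(no output)
```

View pics/crop0.png

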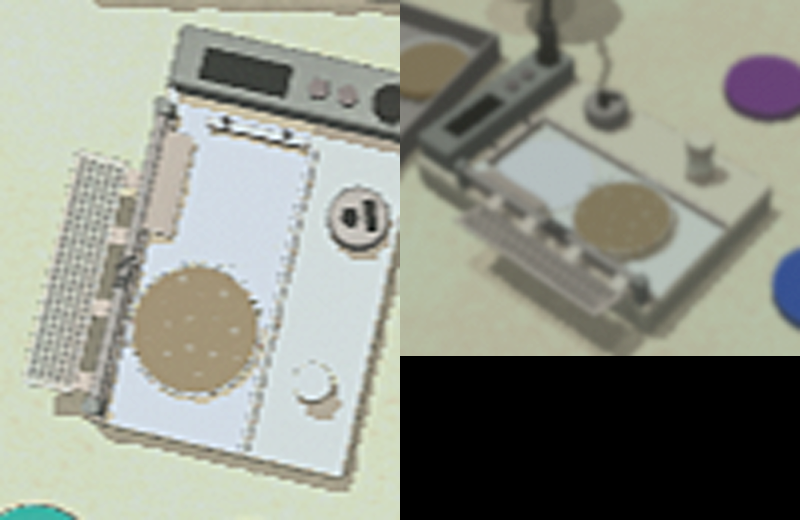

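```bash
cat > h.py <<'E'
import numpy as np
from plant import manip
def cal(n):
    c=manip.calibration(n); return c["mtx"],c["world_from_camera"]
def proj(n,P):
    K,T=cal(n); q=(np.atleast_2d(P)-T[:3,3])@T[:3,:3]; q=q@K.T; return q[:,:2]/q[:,2:]
def ray(n,uv,z):
    K,T=cal(n); d=T[:3,:3]@np.linalg.solve(K,[*uv,1]); o=T[:3,3]; return o+d*(z-o[2])/d[2]
def c2w(p,P):
    P=np.atleast_2d(P)/1000.; c,s=np.cos(p[2]),np.sin(p[2])
    return np.c_[p[0]+c*P[:,0]-s*P[:,1],p[1]+s*P[:,0]+c*P[:,1],P[:,2]]
E
python3 - <<'E'
from h import *
from scipy.optimize import least_squares
C=[((-130,-120,40),(345,475)),((47,102.3,67.7),(80,152)),((-113,102.3,67.7),(30,382)),((-113,69.7,58.3),(75,390)),((5,32,49),(178,240)),((75,32,49),(197,138)),((-127,-49.5,50),(248,450)),((-118,54,68),(95,408)),((88,54,68),(165,105)),((-130,-47.5,40),(248,453))]
P=np.array([c[0] for c in C],float); uv=np.array([c[1] for c in C])/4+[240,115]-.375
f=lambda p:(proj("top",c2w(p,P))-uv).ravel()
r=least_squares(f,[.5,.05,-.2],loss="soft_l1",f_scale=.7)
print(r.x,np.degrees(r.x[2]));print(f(r.x).reshape(-1,2).round(1).tolist())
p=r.x;np.save("pose.npy",p)
d=ray("top",np.array([197,330])/4+[240,115]-.375,.0475)
c,s=np.cos(p[2]),np.sin(p[2]);e=d[:2]-p[:2];print("dish",d,"in counter",c*e[0]+s*e[1],-s*e[0]+c*e[1])
W=proj("side",c2w(p,P));print(((W-[220,160])*2.963+[400,0]).round(0).tolist())
E
```

```text
[ 0.59021622  0.04937507 -0.18913451] -10.83660913658835
[[1.4, 0.9], [0.2, -0.9], [-0.8, 0.2], [0.7, 0.9], [-1.2, -1.1], [-0.3, -0.6], [0.2, 0.5], [0.4, -0.6], [0.0, -0.2], [-0.6, 0.7]]
dish [0.53754992 0.06194086 0.0475    ] in counter -0.05408959415674965 0.0024399706335706244
[[773.0, 177.0], [453.0, 214.0], [597.0, 308.0], [624.0, 289.0], [548.0, 202.0], [490.0, 166.0], [725.0, 215.0], [641.0, 272.0], [460.0, 159.0], [726.0, 225.0]]
```

```bash
cat >> h.py <<'E'
def tool(target_c=None,yaw_c=-20.):
    "shift in tool axes (cm) and yaw turn (rad about tool z) from the present pose to a counter-frame point (mm)"
    from scipy.spatial.transform import Rotation as R
    s=manip.observe(); p=np.load("pose.npy"); r=R.from_euler("xyz",s["ee_rot"],degrees=True)
    w=c2w(p,target_c)[0]; want=R.from_euler("xyz",[180,0,90+90+np.degrees(p[2])+yaw_c],degrees=True)
    c,t=s["ee_pos"],p; e=c2w((0,0,-p[2]),[(c-[p[0],p[1],0])*1000])[0]*1000
    print("t",s["clock"],"ee",c.round(4),s["ee_rot"].round(2),"counter",e.round(1),"want",w.round(4),"w",round(s["gripper_width"],4),"F",s["contact_force"].round(1))
    print("shift cm",(r.inv().apply(w-c)*100).round(2),"turn",(r.inv()*want).as_rotvec().round(3))
E
python3 -c "
from h import *
tool((-110,43,150)); "
```

```text
t 0.1 ee [0.1268 0.5601 0.2302] [-1.7988e+02 -2.0000e-02  1.6723e+02] counter [-551.2  414.5  230.2] want [0.4903 0.1123 0.15  ] w 0.0854 F [0.1 0.3 0.2]
shift cm [-45.35 -35.63   8.08] turn [-0.002 -0.     0.315]
```

```bash
python3 -m jog '[[7.5,[-3.2,-2.55,0],[0,0,0]],[7.5,[-3.2,-2.55,0],[0,0,0]],[7.5,[-3.2,-2.55,0],[0,0,0]],[7.5,[-3.2,-2.55,0],[0,0,0]],[7.5,[-3.2,-2.55,0],[0,0,0]],[7.5,[-3.2,-2.55,0],[0,0,0]],[7.5,[-3.2,-2.55,0],[0,0,0]],[7.5,[-3.2,-2.55,0],[0,0,0]],[7.5,[-3.2,-2.55,0],[0,0,0]],[7.5,[-3.2,-2.55,0],[0,0,0]],[7.5,[-3.2,-2.55,0],[0,0,0]],[7.5,[-3.2,-2.55,0],[0,0,0]],[7.5,[-3.2,-2.55,0],[0,0,0]],[7.5,[-3.2,-2.55,0],[0,0,0]],[7.5,[0,0,2],[0,0,0.105]],[7.5,[0,0,3],[0,0,0.105]],[7.5,[0,0,3],[0,0,0.105]],[7.5,[0,0,0],[0,0,0]],[7.5,[0,0,0],[0,0,0]]]'; python3 -c "
from h import *
tool((-108,43,100));import cv2
for n in('top','side'): cv2.imwrite(f'pics/{n}1.png',manip.read_camera(n)[:,:,::-1])
a=cv2.imread('pics/top1.png')[115:255,220:360];b=cv2.imread('pics/side1.png')[150:290,220:360]
cv2.imwrite('pics/c1.png',cv2.convertScaleAbs(cv2.resize(cv2.hconcat([a,b]),(800,400),interpolation=2),alpha=1.5))
for z in (.15,.163):
  p=np.load('pose.npy')
print(manip.observe()['ee_pos'])
"
```

```text
clock: 2.0
ee_pos: [0.4846, 0.1136, 0.151]
ee_rot: [-179.9, -0.1, 149.3]
contact_force: [0.1, -0.7, 0.9]
gripper_width: 0.0752
gripper_force: 0.0
t 2.0 ee [0.4846 0.1136 0.151 ] [-1.7994e+02 -9.0000e-02  1.4931e+02] counter [-115.8   43.2  151. ] want [0.4922 0.1119 0.1   ] w 0.0752 F [ 0.1 -0.7  0.9]
shift cm [-0.75  0.25  5.09] turn [-0.001 -0.002  0.003]
[0.4863748 0.1138392 0.1529987]
```

View pics/c1.png

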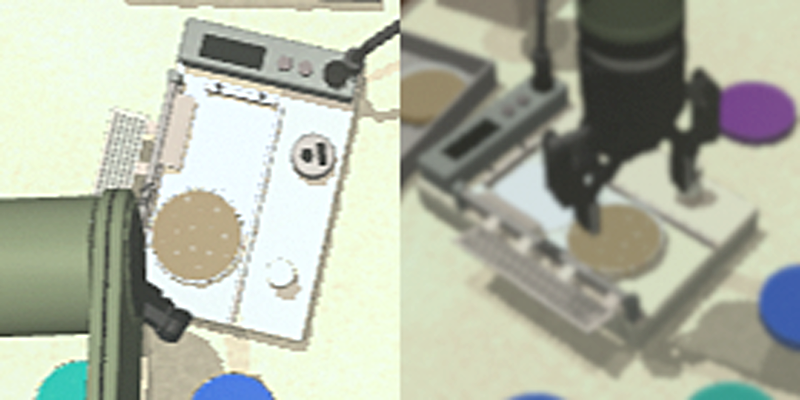

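The top crop shows the dish clear of the gripper. The side crop shows the left fingertip at (595,232), in front of the bar side, and the right tip at (688,197). I check tip depth by projection.

```bash
python3 -c "
from h import *
s=manip.observe();p=s['ee_pos'];a=np.radians(s['ee_rot'][2]-90);l=np.array([np.cos(a),np.sin(a),0])
for dz in (0,.005,.01):
  for k in(.045,-.045):
    q=p+k*l+[0,0,dz];uv=proj('side',q)[0];print(dz,k,(uv-[220,150])*2.857+[400,0])
tool((-108,43,80))
"
```

```text
0 0.045 [584.4223723  235.88861209]
0 -0.045 [682.2763639  190.16952829]
0.005 0.045 [584.08539483 231.58213316]
0.005 -0.045 [682.34203933 185.86053011]
0.01 0.045 [583.74561291 227.23981404]
0.01 -0.045 [682.40823852 181.5171678 ]
t 2.1 ee [0.4864 0.1138 0.153 ] [1.7990e+02 1.4000e-01 1.4929e+02] counter [-114.1   43.8  153. ] want [0.4922 0.1119 0.08  ] w 0.0751 F [-0.5 -0.1  1.1]
shift cm [-0.58  0.12  7.3 ] turn [0.002 0.002 0.002]
```

```bash
python3 -m jog '[[7.5,[-0.7,0.1,3],[0,0,0]],[7.5,[0,0,3],[0,0,0]],[7.5,[0,0,2.2],[0,0,0]],[7.5,[0,0,0],[0,0,0]],[7.5,[0,0,0],[0,0,0]]]'; python3 -c "
from h import *
tool((-106,43,48));import cv2
for n in('top','side'): cv2.imwrite(f'pics/{n}2.png',manip.read_camera(n)[:,:,::-1])
a=cv2.imread('pics/top2.png')[135:255,240:340];b=cv2.imread('pics/side2.png')[170:290,240:340]
cv2.imwrite('pics/c2.png',cv2.convertScaleAbs(cv2.resize(cv2.hconcat([a,b]),(800,480),interpolation=2),alpha=1.5))
"
```

```text
clock: 2.6
ee_pos: [0.4929, 0.1111, 0.0708]
ee_rot: [179.9, 0.1, 149.2]
contact_force: [0.3, 0.2, 0.5]
gripper_width: 0.0752
gripper_force: 0.0
t 2.6 ee [0.4929 0.1111 0.0708] [1.7992e+02 1.1000e-01 1.4923e+02] counter [-107.2   42.3   70.8] want [0.4942 0.1115 0.048 ] w 0.0752 F [0.3 0.2 0.5]
shift cm [-0.09  0.1   2.28] turn [0.001 0.002 0.001]
```

View pics/c2.png

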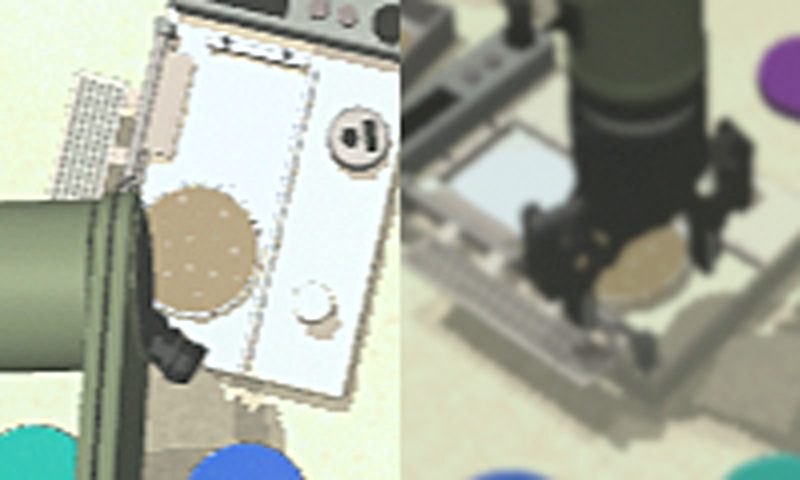

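The tips are placed well: the right finger at (178,355) is behind the dish, and the left tip is over the bar near its front end. I press down now.

```bash
python3 -m jog '[[7.5,[0,0,0.4],[0,0,0]],[7.5,[0,0,0.4],[0,0,0]],[7.5,[0,0,0.3],[0,0,0]],[7.5,[0,0,0],[0,0,0]]]'; python3 -m jog '[[7.5,[0,0,0.4],[0,0,0]],[7.5,[0,0,0.4],[0,0,0]],[7.5,[0,0,0.3],[0,0,0]],[7.5,[0,0,0],[0,0,0]]]';python3 -c "
from h import *
tool((-106,43,48))"
```

```text
clock: 3.1
ee_pos: [0.4911, 0.1109, 0.0578]
ee_rot: [-180.0, -0.1, 149.2]
contact_force: [-0.5, -0.9, -0.8]
gripper_width: 0.075
gripper_force: 0.0
clock: 3.5
ee_pos: [0.4919, 0.1106, 0.0472]
ee_rot: [-180.0, 0.0, 149.2]
contact_force: [-0.6, -0.7, 3.3]
gripper_width: 0.0751
gripper_force: 1.8
t 3.5 ee [0.4919 0.1106 0.0472] [-1.7999e+02  2.0000e-02  1.4918e+02] counter [-108.1   41.7   47.2] want [0.4942 0.1115 0.048 ] w 0.0751 F [-0.6 -0.7  3.3]
shift cm [-0.15  0.19 -0.08] turn [-0.  0.  0.]
```

```bash
python3 -m jog '[[7.5,[0,0,0.3],[0,0,0]],[7.5,[0,0,0.2],[0,0,0]],[7.5,[0,0,0],[0,0,0]]]'; python3 -m jog '[[7.5,[0,0,0.2],[0,0,0]],[7.5,[0,0,0.1],[0,0,0]],[7.5,[0,0,0],[0,0,0]]]'; python3 -c "
from h import *
tool((-106,43,48));import cv2
for n in('top','side'): cv2.imwrite(f'pics/{n}3.png',manip.read_camera(n)[:,:,::-1])
a=cv2.imread('pics/top3.png')[135:255,240:340];b=cv2.imread('pics/side3.png')[170:290,240:340]
cv2.imwrite('pics/c3.png',cv2.convertScaleAbs(cv2.resize(cv2.hconcat([a,b]),(800,480),interpolation=2),alpha=1.5))
"
```

```text
clock: 3.8
ee_pos: [0.492, 0.11, 0.043]
ee_rot: [-179.9, 0.1, 149.2]
contact_force: [-3.2, -5.0, 8.2]
gripper_width: 0.0749
gripper_force: 4.1
clock: 4.1
ee_pos: [0.4928, 0.1104, 0.0406]
ee_rot: [180.0, 0.1, 149.2]
contact_force: [-2.3, -2.2, 9.6]
gripper_width: 0.0751
gripper_force: 4.4
t 4.1 ee [0.4928 0.1104 0.0406] [1.7997e+02 1.3000e-01 1.4918e+02] counter [-107.2   41.6   40.6] want [0.4942 0.1115 0.048 ] w 0.0751 F [-2.3 -2.2  9.6]
shift cm [-0.06  0.17 -0.74] turn [0.    0.002 0.   ]
```

View pics/c3.png

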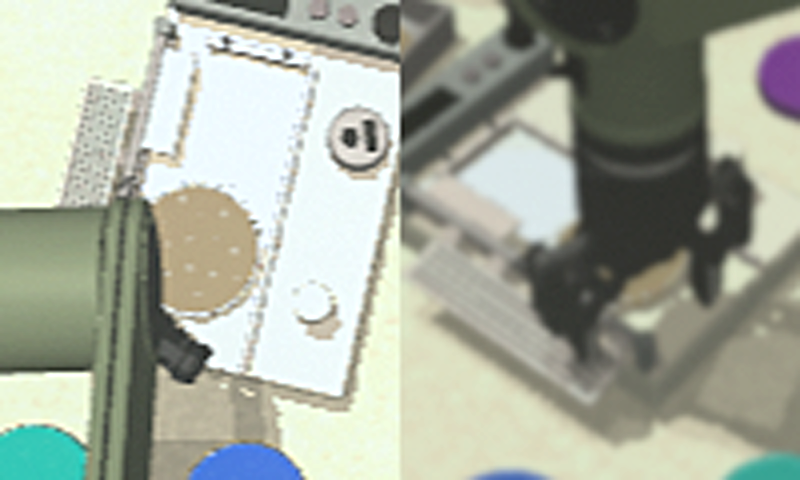

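The flap is open: the jaw is raised and white at (165,100), and the bar is down under the left tip. The bar force is about 9 N. I push now.

```bash
python3 -m jog '[[7.5,[-0.56,0.205,0],[0,0,0]],[7.5,[-0.56,0.205,0],[0,0,0]],[7.5,[-0.56,0.205,0],[0,0,0]],[7.5,[-0.56,0.205,0],[0,0,0]],[7.5,[-0.56,0.205,0],[0,0,0]],[7.5,[0,0,0],[0,0,0]]]'; python3 -c "
from h import *
tool((-10,42.5,40.5));import cv2
for n in('top','side'): cv2.imwrite(f'pics/{n}4.png',manip.read_camera(n)[:,:,::-1])
a=cv2.imread('pics/top4.png')[135:255,240:340];b=cv2.imread('pics/side4.png')[170:290,240:340]
cv2.imwrite('pics/c4.png',cv2.convertScaleAbs(cv2.resize(cv2.hconcat([a,b]),(800,480),interpolation=2),alpha=1.5))
"
```

```text
clock: 4.8
ee_pos: [0.5212, 0.1063, 0.0398]
ee_rot: [179.9, -0.1, 149.2]
contact_force: [-1.8, 2.5, 6.6]
gripper_width: 0.0749
gripper_force: 3.2
t 4.8 ee [0.5212 0.1063 0.0398] [ 1.7992e+02 -5.0000e-02  1.4918e+02] counter [-78.5  42.9  39.8] want [0.5884 0.093  0.0405] w 0.0749 F [-1.8  2.5  6.6]
shift cm [-6.45  2.3  -0.07] turn [ 0.001 -0.001  0.   ]
```

View pics/c4.png

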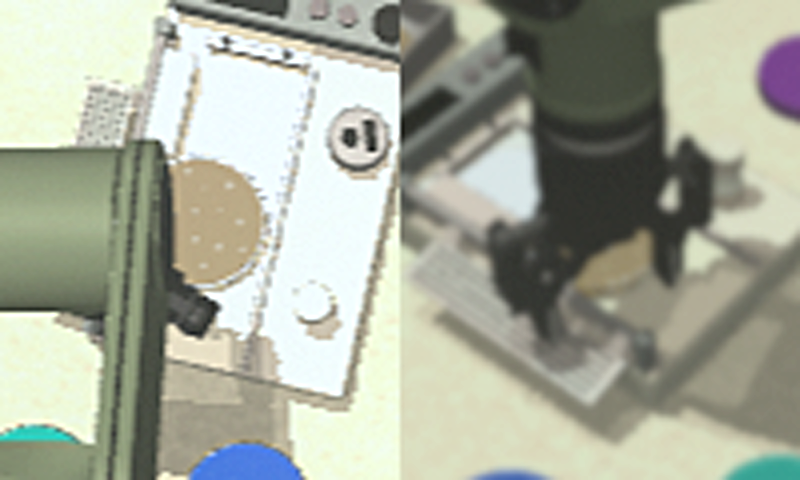

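The dish has moved ahead, to crop centre (212,222), lying flat, and the flap is still held open. I continue.

```bash
python3 -m jog '[[7.5,[-0.56,0.2,0],[0,0,0]],[7.5,[-0.56,0.2,0],[0,0,0]],[7.5,[-0.56,0.2,0],[0,0,0]],[7.5,[-0.56,0.2,0],[0,0,0]],[7.5,[-0.56,0.2,0],[0,0,0]],[7.5,[-0.56,0.2,0],[0,0,0]],[7.5,[-0.56,0.2,0],[0,0,0]],[7.5,[-0.56,0.2,0],[0,0,0]],[7.5,[-0.56,0.2,0],[0,0,0]],[7.5,[-0.56,0.2,0],[0,0,0]],[7.5,[0,0,0],[0,0,0]]]'; python3 -m jog '[[7.5,[-0.28,0.1,0],[0,0,0]],[7.5,[-0.28,0.1,0],[0,0,0]],[7.5,[0,0,0],[0,0,0]]]';python3 -c "
from h import *
tool((-2.5,42.5,40.5))"
```

```text
clock: 6.0
ee_pos: [0.5795, 0.0948, 0.0398]
ee_rot: [179.9, -0.1, 149.2]
contact_force: [-2.5, 2.6, 6.2]
gripper_width: 0.0749
gripper_force: 3.1
clock: 6.3
ee_pos: [0.5846, 0.0938, 0.0397]
ee_rot: [180.0, -0.1, 149.2]
contact_force: [-3.4, 2.2, 7.0]
gripper_width: 0.0747
gripper_force: 3.2
t 6.3 ee [0.5846 0.0938 0.0397] [ 1.7995e+02 -1.2000e-01  1.4920e+02] counter [-13.8  42.6  39.7] want [0.5958 0.0916 0.0405] w 0.0747 F [-3.4  2.2  7. ]
shift cm [-1.07  0.38 -0.09] turn [ 0.001 -0.002  0.001]
```

Expect contact with the stop in about 10 mm, so I go in small steps and watch the force.

```bash
python3 -m jog '[[7.5,[-0.28,0.1,0],[0,0,0]],[7.5,[-0.28,0.1,0],[0,0,0]],[7.5,[0,0,0],[0,0,0]]]'; python3 -m jog '[[7.5,[-0.19,0.07,0],[0,0,0]],[7.5,[0,0,0],[0,0,0]]]';python3 -m jog '[[7.5,[-0.19,0.07,0],[0,0,0]],[7.5,[0,0,0],[0,0,0]]]';python3 -c "
from h import *
tool((-2.5,42.5,40.5));import cv2
a=manip.read_camera('top')[115:235,240:340,::-1];b=manip.read_camera('side')[150:270,230:330,::-1]
cv2.imwrite('pics/c5.png',cv2.convertScaleAbs(cv2.resize(cv2.hconcat([a,b]),(800,480),interpolation=2),alpha=1.5))"
```

```text
clock: 6.6
ee_pos: [0.5905, 0.0927, 0.0397]
ee_rot: [179.9, -0.1, 149.2]
contact_force: [-2.7, 1.6, 6.3]
gripper_width: 0.0754
gripper_force: 3.2
clock: 6.8
ee_pos: [0.5922, 0.0923, 0.0396]
ee_rot: [180.0, -0.1, 149.2]
contact_force: [-2.3, 2.2, 6.1]
gripper_width: 0.0751
gripper_force: 3.2
clock: 7.0
ee_pos: [0.5936, 0.092, 0.0395]
ee_rot: [180.0, -0.2, 149.2]
contact_force: [-5.4, 2.5, 7.1]
gripper_width: 0.0749
gripper_force: 4.5
t 7.0 ee [0.5936 0.092  0.0395] [180.    -0.21 149.19] counter [-4.7 42.5 39.5] want [0.5958 0.0916 0.0405] w 0.0749 F [-5.4  2.5  7.1]
shift cm [-0.21  0.07 -0.1 ] turn [ 0.    -0.004  0.   ]
```

View pics/c5.png

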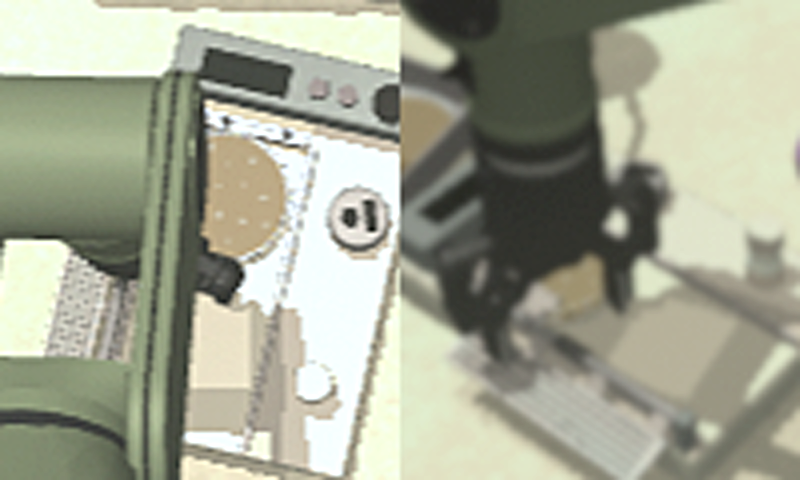

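The dish's front edge is nearly at the end stop at (250,135), and the push force is rising. I press a little more to confirm it is home.

```bash
python3 -m jog '[[7.5,[-0.14,0.05,0],[0,0,0]],[7.5,[0,0,0],[0,0,0]]]'; python3 -m jog '[[7.5,[-0.14,0.05,0],[0,0,0]],[7.5,[0,0,0],[0,0,0]]]'
```

```text
clock: 7.3
ee_pos: [0.5939, 0.0919, 0.0393]
ee_rot: [-179.9, -0.4, 149.2]
contact_force: [-8.1, 3.3, 8.7]
gripper_width: 0.0751
gripper_force: 5.7
clock: 7.5
ee_pos: [0.594, 0.0918, 0.0391]
ee_rot: [-179.9, -0.5, 149.2]
contact_force: [-10.1, 2.4, 10.9]
gripper_width: 0.0748
gripper_force: 6.9
```

It has stalled at the stop, so the dish is home. I back off with the bar still held, then lift.

```bash
python3 -m jog '[[7.5,[0.3,-0.11,0],[0,0,0]],[7.5,[0.47,-0.17,0],[0,0,0]],[7.5,[0.47,-0.17,0],[0,0,0]],[7.5,[0,0,0],[0,0,0]],[7.5,[0,0,-0.3],[0,0,0]],[7.5,[0,0,-0.4],[0,0,0]],[7.5,[0,0,-0.4],[0,0,0]],[7.5,[0,0,-0.5],[0,0,0]],[7.5,[0,0,-1],[0,0,0]],[7.5,[0,0,-3],[0,0,0]],[7.5,[0,0,-4],[0,0,0]],[7.5,[0,0,-4],[0,0,0]],[7.5,[3,0,-2],[0,0,0]],[7.5,[4,0,0],[0,0,0]],[7.5,[4,0,0],[0,0,0]],[7.5,[4,0,0],[0,0,0]],[7.5,[4,0,0],[0,0,0]],[7.5,[0,0,0],[0,0,0]],[7.5,[0,0,0],[0,0,0]]]';python3 -c "
from h import *
import cv2
T=manip.read_camera('top')[:,:,::-1].copy();cv2.imwrite('pics/top6.png',T)
a=T[115:245,240:340];b=manip.read_camera('side')[150:280,220:320,::-1]
cv2.imwrite('pics/c6.png',cv2.convertScaleAbs(cv2.resize(cv2.hconcat([a,b]),(800,520),interpolation=2),alpha=1.4))
p=np.load('pose.npy');print((proj('top',c2w(p,[(40,0,47.5),(40,-45,47),(85,0,52)]))+.375-[240,115])*4)"
```

```text
clock: 9.4
ee_pos: [0.4214, 0.1903, 0.1958]
ee_rot: [180.0, 0.1, 149.3]
contact_force: [1.3, 0.4, -0.0]
gripper_width: 0.0755
gripper_force: 0.0
[[230.63767866 195.80891661]
 [295.38307496 209.81404002]
 [244.48489317 130.49132513]]
```

View pics/c6.png

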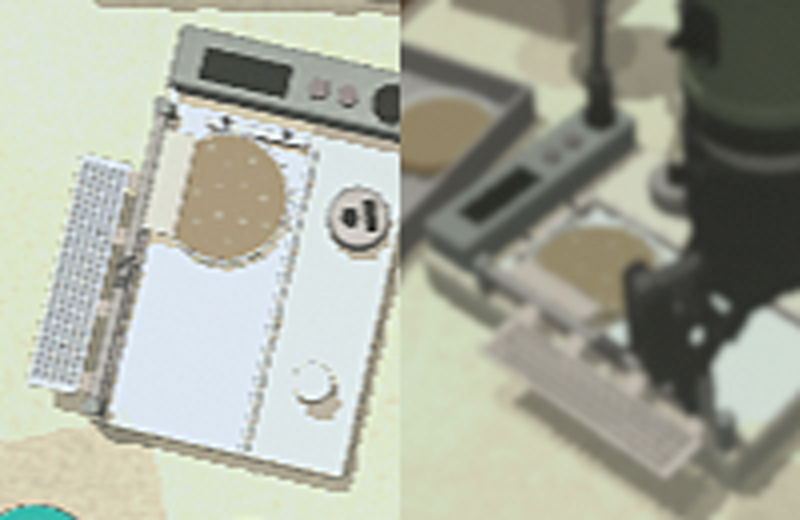

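The jaw rests on the left rim of the dish and the bystanders are unmoved. I check the seating quantitatively from the agar colour.

```bash
python3 - <<'E'
from h import *
import cv2
from scipy.optimize import least_squares
p=np.load("pose.npy")
for f,c0 in(("top0",(289.3,197.5)),("top6",(297.5,164.5))):
    im=cv2.imread(f"pics/{f}.png").astype(float); sat=im[:,:,2]-im[:,:,0]
    U=[]
    for a in np.radians(np.arange(-80,101,4)):   # right-hand side, image angles
        r=np.arange(8,24,.25); x=(c0[0]+r*np.cos(a)).astype(np.float32);y=(c0[1]+r*np.sin(a)).astype(np.float32)
        v=cv2.remap(sat.astype(np.float32),x[None],y[None],1)[0]
        i=np.argmax(v<(v[:8].mean()+np.median(v[-16:]))/2); U.append((x[i],y[i]))
    W=np.array([ray("top",u,.05) for u in U])[:,:2]
    for R in (None,):
        q=least_squares(lambda q:np.hypot(*(W-q[:2]).T)-q[2],[*W.mean(0),.045],loss="soft_l1",f_scale=.001).x
    d=c2w((0,0,-p[2]),[[*((q[:2]-p[:2])*1000),0]])[0]*1000
    print(f,"counter",d.round(1),"r",q[2]*1000)
E
```

```text
top0 counter [-54.    3.5   0. ] r 42.99273351906157
top6 counter [37.   3.9  0. ] r 42.444173631803345
```

```bash
python3 - <<'E'
import cv2
a=cv2.imread("pics/top6.png")[140:190,275:325]
cv2.imwrite("pics/c7.png",cv2.convertScaleAbs(cv2.resize(a,(600,600),interpolation=cv2.INTER_CUBIC),alpha=1.2))
E
```

```text
(no output)
```

View pics/c7.png

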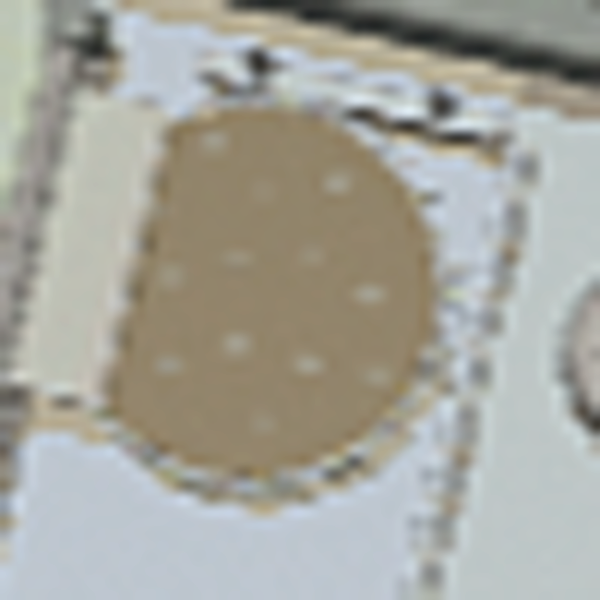

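The rim abuts the end stop at about (290,95). The dish centre also matches the seat inferred from the jaw: about (276,288) predicted, row 285 measured. The flap is shut on the dish, so I hand in.

```bash
python3 -c "
from plant import manip
print(manip.job_done())"
```

```text
the job is handed in; nothing more can be done
None
```

The job is handed in with no verdict returned: the dish was pushed home until it stalled against the end stop at about 10 N, the flap closed on its rim, the robot is clear, and the vial and tally look unmoved (last full look at about 9.5 s, well under 35 s).

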